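# Pull out the red spray-gun parts drawer, locked or not

## Robot

A 6-joint arm with a two-finger parallel gripper is mounted at the origin on the work surface. World frame = base frame: x ahead of the robot, y to its left, z up, the work surface at z = 0. Lengths are in m, angles in degrees, forces in N, time in s.
With the tool pointing down it reaches from about 0.3 to 0.75 m from the base axis. Payload 8.5 kg.
Tool frame: the origin (TCP) lies at the very end of the fingers, on their centre line; the grasp point (between the pads) lies 19 mm behind it; z points along the fingers, y is the direction in which the jaws open and shut (so a half turn about z gives the same grasp; the last joint's range is limited). The gripper opens to 85 mm and grips with 20 to 120 N. Pads are 22 mm wide; open, the fingers measure 114 mm over their backs; the gripper's body (76 mm by 85 mm) begins 54 mm behind the grasp point. The pads swing forward as they close: fully open they stand 13 mm farther back than shut.
Start: joints at [-76.736, 21.807, 74.336, -0, 83.858, -12.336], TCP at [0.238, -0.496, 0.231] pointing down, gripper open.
Joint ranges: [-178.18, 178.18], [-50.72, 133.34], [12.68, 142.11], [-81.47, 261.47], [9.98, 163.14], [-165.26, 165.26]. Speed limits (degrees/s): [136.94, 136.94, 180, 180, 180, 180].

## Interface

Orientations are given as a 3x3 rotation matrix whose columns are the frame's x, y, z axes.
In Python, from rig import env, vision, close_job, spotter gives the robot as it stands. The module is installed in compiled form; this text tells all that it offers.
- The arm moves only by the tool jog_arm, never from a script. Its argument "plan" is a list that holds one entry, the list of rows, each a list of 6 numbers: the shift along the tool's x, y, z in units of 40 mm (1.0 is 40 mm), then the turn, a rotation vector about the tool's x, y, z in units of 0.15 rad (1.0 is 0.15 rad). A call has 1 to 10 rows; each row shifts and turns the commanded pose from where the row before left it, along the tool's axes as they then stand; what a row does not reach is not made up. A row lasts 1/10 s, in which the tool goes at most 50 mm and 8.59 degrees, less where a joint would pass 70% of its speed; a pose out of reach is approached as far as the arm can. A call with a number of a shift or a turn outside -1 to 1 is refused whole. A call with a gripper value outside its range is refused whole. "grip" is the opening, from -1 (shut) to 1 (fully open), set as the call begins (left out, the last holds). The fingers move at their own pace and stop on an object; "squeeze" is the grip in N (left out, the last holds). Time passes only in rows, so rows that do not move let the fingers close. It gives the time, the measured TCP pose, the force and the opening at its end, in the units of the state.
- env.observe(): the state, without advancing time (a new reading comes with each control period).
- vision.get_image(name): name is "scene" or "top" or "wrist"; returns (picture, depth): 400x640x3 uint8, red, green, blue; 400x640 float32, m along the optical axis (not along the pixel's ray), 0 where there is no reading.
- vision.camera_info(name): a dict with "fx", "fy", "cx", "cy" (pixels), "k1" (the pictures are not rectified: a ray, as slopes to the right and down, at radius r is drawn at 1 + k1 r^2 times it, then the intrinsics apply), "rvec" (rotation vector, rad) and "tvec" (3), from world to camera coordinates, as OpenCV has them. Camera axes: x right, y down, z forward; pixel columns grow to the right and rows downward; lengths in m; the calibration is good to about 2 mm. A picture is of the moment at which its call begins: read the wrist's pose just before it. camera_info takes no time and is no camera call; for the wrist camera it gives the pose at the moment of the call.
- close_job(): hands the job in, once; it reports no verdict.
Trained networks look in the newest picture that a camera, given by its name, has taken for a name from the list of things; names that differ only in an ending like _2 or _b are one class to them, and where a whole thing is asked for, a point or a joint stands for the part that bears it (a point fixed in the world has none). Each returns a list of dicts, best first, with "score" (0 to 1); they miss things now and then, are a little off and sometimes report something else, mostly with a low value. They report only what shows in the picture. A call takes as long as a camera call. They do not tell look-alikes from the thing itself.
- spotter.trace(camera, query): "pixels" (400x640 bool, what is visible of it) and "rect" ([left, top, right, bottom] in pixels, round what is visible of it).
The state is a dict: "time_s": time; "q": joint angles; "qvel": joint speeds; "joint_efforts": joint torques, N m; "position": TCP position; "tool_rot": TCP orientation; "ft_force": force on the tool from outside, world axes, zero at the start; "wrist_torque": the same for the moment, N m; "grip_width": finger opening in m.
Only numpy, scipy, OpenCV 4.12 (cv2) and the standard library are available. Lean on these libraries where they do the work, as an engineer would, in place of code of your own. Each camera call takes 0.05 s, during which the arm holds its last target.

## Task

Pull the drawer of the red chest fully out, so that the gun parts in it can be reached, and let go of it. You cannot see whether it is locked: if it will not come, a quarter turn of the chest's red knob frees it (and a quarter turn of a knob that was already free may lock it). Leave the blue chest alone.

Things in the scene. Friction and masses are not known exactly. Their poses are not given: they have to be found in the camera images.
- red_handle (a point): Middle of the drawer's pull bar: level steel bar 12 mm thick, 84 mm long, 70 mm above the table, 41 mm clear in front of the drawer's flat black front; hook or pinch it from above. Moves with the drawer. x points to the chest's back, y along the bar; the drawer comes out along -x. Chest: fixed grey box 140 deep, 130 wide, 90 mm high, red band on front and top; its middle 120 mm behind the shut bar
- red_knob (a point): Middle of the round unmarked red lock knob, 36 mm across, on the red chest's top: from 94 to 128 mm above the table, this point 111 mm, on its upright axis; below it a 54 mm steel collar. Axes are the chest's, they do not turn with it. Turns either way without stops, stiff (0.15 N m), stays put. If it locks the shut drawer, a turn of 70 to 110 degrees frees it. Its state cannot be seen
- red_drawer (a joint): How far the red chest's drawer is out, m: 0 shut, 0.08 fully out at its stop. Slides with 1 to 3 N of friction and stays where it is left; a locked one gives about 4 mm and then stands firm
- blue_chest: The other chest, to be left alone: same build and size, with blue band and blue knob, fixed, also locked or not. Origin at the middle of its underside on the table; x points to its back, its handle reaches 126 mm in front (-x) of the origin. Which of the chests stands left and which right varies
Mind the look-alikes: they are no part of the job. What is shaped like the part that bears red_handle but orange is not meant.

How it is judged (in metres and radians):
At the end, for the whole second after the job is handed in: The red chest's drawer is out by at least 65 of its 80 mm, at rest and released (value of joint red_drawer above 0.065 m and velocity of joint red_drawer below 0.01 m/s); the robot touches nothing.
It fails at once if the robot touches the blue chest (contact force between any of the fingers, the arm and blue_chest above 2 N).
It also fails if it takes over 56 s, if anything falls off the work surface, if the arm or the gripper's body presses on something with over 40 N, if the wrist force passes 120 N, or if a joint passes its speed limit or range.

## Working session

There is one attempt and no reset: what is moved stays moved. The work goes in short steps, Python scripts to look and compute and a tool call to move; the robot and the scene stay as the last step left them, time stands still between calls to the robot, and variables do not carry over. Pictures are saved under pics/ and viewed, and the job is handed in when it is done.

Besides the shell and the picture viewer there is one more tool, called after ">>>" as name(argument=value, ...), one argument or row to a line, values as JSON. jog_arm: Moves the arm, as the interface text tells. Its arguments: {"type":"object","properties":{"plan":{"type":"array"},"grip":{"type":"number"},"squeeze":{"type":"number"}},"required":["plan"]}

```bash
mkdir -p pics
cat > h.py <<'E'
import numpy as np, cv2
from rig import env, vision, close_job, spotter
def world(ci,u,v,d):
    u=np.atleast_1d(u).astype(float);v=np.atleast_1d(v).astype(float)
    K=np.array([[ci['fx'],0,ci['cx']],[0,ci['fy'],ci['cy']],[0,0,1]])
    p=cv2.undistortPoints(np.stack([u,v],1)[:,None],K,np.array([ci['k1'],0,0,0,0.]))[:,0]
    c=np.c_[p,np.ones(len(p))]*np.atleast_1d(d)[:,None]
    R=cv2.Rodrigues(np.array(ci['rvec'],float))[0]
    return (c-np.array(ci['tvec']).ravel())@R
def proj(ci,P):
    K=np.array([[ci['fx'],0,ci['cx']],[0,ci['fy'],ci['cy']],[0,0,1]])
    return cv2.projectPoints(np.array(P,float),np.array(ci['rvec'],float),np.array(ci['tvec'],float),K,np.array([ci['k1'],0,0,0,0.]))[0][:,0]
E
python3 - <<'E'
from h import *
for n in ['scene','top']:
    im,d=vision.get_image(n); cv2.imwrite(f'pics/{n}1.png',im[:,:,::-1]); np.savez(f'{n}1.npz',im=im,d=d)
    for q in ['red_handle','red_knob','red_drawer','blue_chest']:
        for r in spotter.trace(n,q): 
            v,u=np.nonzero(r['pixels']&(d>0)); 
            w=np.median(world(vision.camera_info(n),u,v,d[v,u]),0).round(3) if len(u) else None
            print(n,q,round(r['score'],2),r['rect'],len(u),w)
s=env.observe(); print(s['time_s'],s['position'],s['tool_rot'],s['ft_force'])
E
```

```text
scene red_handle 0.76 [410.0, 117.4, 448.3, 131.3] 212 [0.237 0.284 0.074]
scene red_handle 0.75 [371.0, 237.5, 420.7, 257.9] 413 [0.583 0.176 0.074]
scene red_handle 0.51 [292.7, 138.7, 331.0, 152.8] 241 [ 0.309 -0.011  0.074]
scene red_knob 0.92 [279.1, 139.7, 338.3, 224.9] 4189 [ 0.449 -0.01   0.089]
scene red_knob 0.63 [363.9, 240.2, 444.9, 340.2] 6165 [0.708 0.174 0.09 ]
scene red_drawer 0.92 [374.2, 238.8, 419.6, 260.3] 390 [0.582 0.18  0.074]
scene red_drawer 0.8 [291.4, 138.9, 327.8, 154.0] 244 [ 0.31  -0.017  0.074]
scene red_drawer 0.63 [409.2, 117.4, 447.9, 130.7] 258 [0.237 0.282 0.074]
scene blue_chest 0.88 [201.7, 232.8, 291.6, 339.8] 6170 [ 0.694 -0.124  0.09 ]
top red_handle 0.73 [200.0, 143.1, 270.6, 172.0] 1255 [0.621 0.178 0.071]
top red_handle 0.65 [303.3, 293.2, 355.2, 325.5] 679 [ 0.308 -0.013  0.073]
top red_handle 0.56 [137.4, 325.8, 193.2, 361.9] 716 [0.238 0.285 0.073]
top red_knob 0.93 [200.5, 70.6, 272.5, 170.5] 6317 [0.672 0.173 0.088]
top red_knob 0.79 [136.5, 244.3, 235.2, 362.8] 7407 [0.341 0.251 0.088]
top red_knob 0.6 [293.4, 212.8, 365.4, 319.5] 6496 [ 0.412 -0.008  0.088]
top red_drawer 0.84 [201.5, 142.3, 268.7, 174.6] 1198 [0.621 0.178 0.071]
top red_drawer 0.66 [301.6, 288.7, 353.9, 324.0] 739 [ 0.309 -0.024  0.072]
top red_drawer 0.58 [138.3, 323.3, 193.8, 365.1] 576 [0.238 0.289 0.073]
top blue_chest 0.86 [353.1, 74.3, 435.2, 184.0] 6009 [ 0.659 -0.124  0.087]
0.5 [ 0.23763459 -0.49596994  0.23127124] [[ 9.01845498e-01  4.32058673e-01 -1.19688458e-06]
 [ 4.32058669e-01 -9.01845489e-01  1.40678612e-04]
 [ 5.97020094e-05 -1.27387497e-04 -9.99999990e-01]] [ 0.71419542 -0.50316192 -0.22755309]
```

View pics/top1.png

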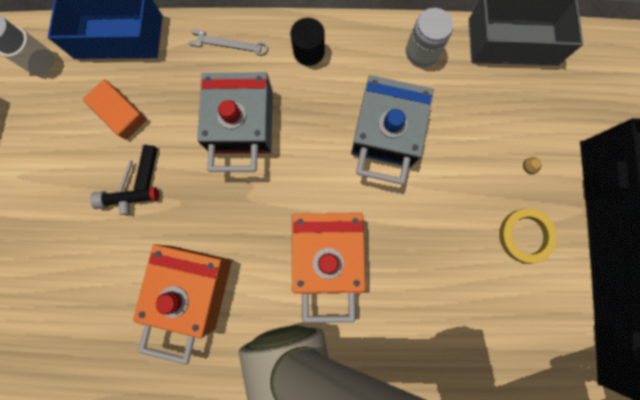

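View pics/scene1.png

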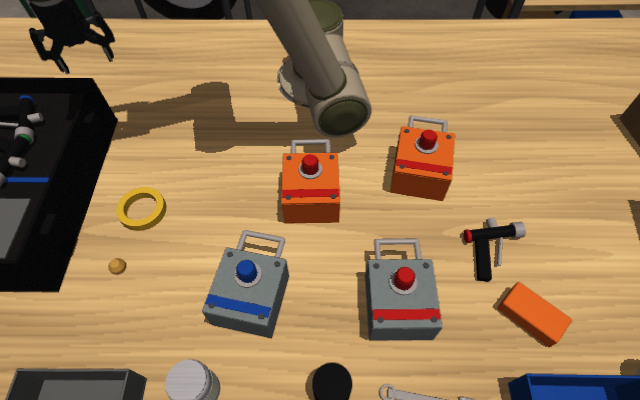

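The top view shows these candidates:
- Grey chest with red band: handle (233,165), knob (230,112). This one matches the description.
- Orange look-alikes: handles (328,315) and (167,350).
- Blue chest: handle (385,175).

Next I'll measure the grey/red chest and check it in a close crop.

Run:
```python
from h import *
for n,r in [('top',(185,55,290,190)),('scene',(350,225,455,350))]:
    z=np.load(n+'1.npz'); im,d=z['im'],z['d']; ci=vision.camera_info(n)
    crop=im[r[1]:r[3],r[0]:r[2],::-1]; cv2.imwrite(f'pics/crop_{n}.png',cv2.resize(crop,None,fx=4,fy=4))
    vv,uu=np.mgrid[r[1]:r[3],r[0]:r[2]]; vv=vv.ravel();uu=uu.ravel();k=d[vv,uu]>0
    P=world(ci,uu[k],vv[k],d[vv[k],uu[k]])
    T=P[(abs(P[:,2]-.09)<.006)&(P[:,0]>.62)]
    print(n,'top',cv2.minAreaRect(T[:,:2].astype(np.float32)))
    K=P[(P[:,2]>.118)]; print('knob',len(K),cv2.minEnclosingCircle(K[:,:2].astype(np.float32)),K[:,2].max())
    B=P[(P[:,2]>.064)&(P[:,2]<.08)&(P[:,0]<.605)]
    print('bar',len(B),cv2.minAreaRect(B[:,:2].astype(np.float32)),B.mean(0))
    F=B[B[:,0]<B[:,0].min()+.016]; print(F[:,0].min(),np.median(F,0),F[:,1].min(),F[:,1].max(),np.degrees(np.polyfit(F[:,1],F[:,0],1)[0]))
```

```text
top top ((0.694958508014679, 0.18037733435630798), (0.1425548493862152, 0.1319432407617569), 1.6434881687164307)
knob 315 ((0.6758721470832825, 0.18023712933063507), 0.019727986305952072) 0.1295417166573899
bar 485 ((0.5868696570396423, 0.17815589904785156), (0.09406150132417679, 0.03615066036581993), 89.93016815185547) [0.58068251 0.17795735 0.07230237]
0.5688277232283386 [0.57497842 0.177838   0.07261426] 0.13113146555038388 0.2238390388825685 -0.761036118543707
scene top ((0.6965702176094055, 0.17923079431056976), (0.14182794094085693, 0.132192924618721), 0.7231831550598145)
knob 286 ((0.6776289343833923, 0.17749524116516113), 0.018874401226639748) 0.13218593907581186
bar 323 ((0.5890316963195801, 0.17586404085159302), (0.031421810388565063, 0.09459258615970612), 0.1431402713060379) [0.58414634 0.1756828  0.07427179]
0.573297882931696 [0.57992211 0.17545172 0.07441605] 0.1289423290029591 0.2230945509814854 -0.6750730364766463
```

```bash
python3 -c "
import cv2;a=cv2.imread('pics/crop_top.png');b=cv2.imread('pics/crop_scene.png');b=cv2.resize(b,(420,540));cv2.imwrite('pics/crops.png',cv2.resize(cv2.hconcat([a,b]),(780,500)))"
```

```text
(no output)
```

View pics/crops.png

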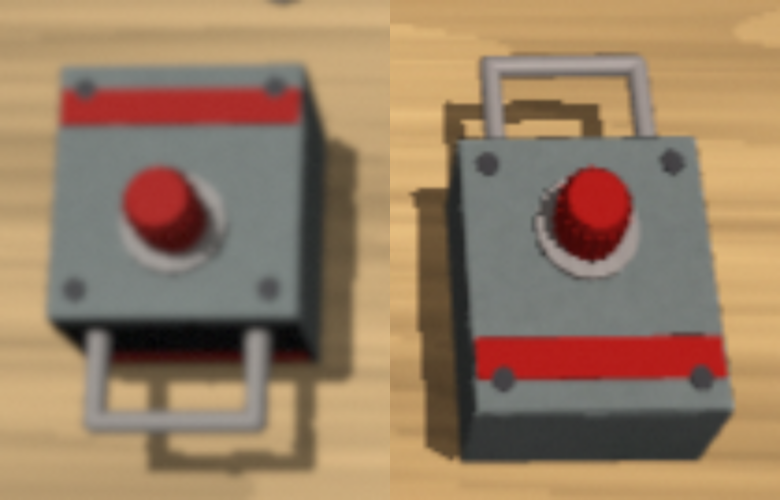

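The crop shows the grey chest with red band and red knob, drawer shut. Its bar is at about (0.577, 0.177, 0.070), with yaw near 1°. I'll turn the tool so the jaws open along world x, then travel there high up.

>>> jog_arm(
  plan=[
    [[0,0,0,0,0,-0.94],[0,0,0,0,0,-0.94],[0,0,0,0,0,-0.94],[0,0,0,0,0,-0.94],[0,0,0,0,0,-0.94],[0,0,0,0,0,-0.94],[0,0,0,0,0,-0.94],[0,0,0,0,0,-0.91],[0,0,0,0,0,0]],
  ],
  grip=0,
)

```text
time_s: 1.4
position: [0.2376, -0.496, 0.2313]
tool_rot: [[-0.001, 1.0, 0.0], [1.0, 0.001, -0.0], [-0.0, 0.0, -1.0]]
ft_force: [0.1, -0.0, 0.9]
grip_width: 0.0426
```

>>> jog_arm(
  plan=[
    [[0.93,0.47,0,0,0,0],[0.93,0.47,0,0,0,0],[0.93,0.47,0,0,0,0],[0.93,0.47,0,0,0,0],[0.93,0.47,0,0,0,0],[0.93,0.47,0,0,0,0],[0.93,0.47,0,0,0,0],[0.93,0.47,0,0,0,0],[0.93,0.47,0,0,0,0],[0,0,0,0,0,0]],
  ],
)

```text
time_s: 2.4
position: [0.4081, -0.1576, 0.2316]
tool_rot: [[-0.001, 1.0, 0.001], [1.0, 0.001, 0.001], [0.001, 0.001, -1.0]]
ft_force: [-0.8, 0.1, 0.3]
grip_width: 0.0429
```

Run:
```python
from h import *
s=env.observe(); print(s['time_s'],s['position'],s['tool_rot'],s['ft_force'],s['q'],s['grip_width'])
```

```text
2.4 [ 0.40810325 -0.1576349   0.23155696] [[-7.56652685e-04  9.99999506e-01  6.45274622e-04]
 [ 9.99999490e-01  7.56220451e-04  6.69826289e-04]
 [ 6.69337988e-04  6.45781119e-04 -9.99999567e-01]] [-0.75293732  0.11171531  0.30855682] [-3.67316367e+01  1.04320728e+01  9.07837043e+01  5.39001566e-02
  7.87775499e+01 -3.67854643e+01] 0.04288189984187488
```

>>> jog_arm(
  plan=[
    [[0.93,0.47,0,0,0,0],[0.93,0.47,0,0,0,0],[0.93,0.47,0,0,0,0],[0.93,0.47,0,0,0,0],[0.93,0.47,0,0,0,0],[0.93,0.47,0,0,0,0],[0.93,0.47,0,0,0,0],[0.93,0.47,0,0,0,0],[0.93,0.47,0,0,0,0],[0,0,0,0,0,0]],
  ],
)

```text
time_s: 3.4
position: [0.5776, 0.1764, 0.2304]
tool_rot: [[0.0, 1.0, -0.0], [1.0, -0.0, 0.001], [0.001, -0.0, -1.0]]
ft_force: [-0.8, -1.0, -0.2]
grip_width: 0.0429
```

>>> jog_arm(
  plan=[
    [[0,0,0.5,0,0,0],[0,0,0.5,0,0,0],[0,0,0.5,0,0,0],[0,0,0.5,0,0,0],[0,0,0,0,0,0]],
  ],
)

```text
time_s: 3.9
position: [0.5753, 0.1722, 0.1489]
tool_rot: [[0.004, 1.0, -0.005], [1.0, -0.004, -0.001], [-0.001, -0.005, -1.0]]
ft_force: [0.1, 0.9, 0.2]
grip_width: 0.0427
```

Run:
```python
from h import *
s=env.observe(); print(s['time_s'],s['position'],s['ft_force'],s['grip_width'])
ci=vision.camera_info('wrist'); im,d=vision.get_image('wrist')
cv2.imwrite('pics/w1.png',im[:,:,::-1])
rs=spotter.trace('wrist','red_handle')
for r in rs:
    v,u=np.nonzero(r['pixels']&(d>0)); P=world(ci,u,v,d[v,u])
    F=P[abs(P[:,2]-.074)<.012]; 
    print(r['score'],r['rect'],len(u),P.mean(0))
    if len(F): print(cv2.minAreaRect(F[:,:2].astype(np.float32)), np.percentile(F,[2,50,98],axis=0))
```

```text
3.9 [0.57531025 0.17216959 0.14887825] [0.12049433 0.91347101 0.19763674] 0.042718586486844644
0.85 [33.2, 338.3, 67.2, 379.2] 932 [0.30819022 0.01891836 0.07166191]
((0.31811726093292236, 0.014486666768789291), (0.03917340561747551, 0.047524213790893555), 3.065420389175415) [[ 0.30010757 -0.00604051  0.06798378]
 [ 0.30800159  0.0263546   0.07491578]
 [ 0.33393386  0.03727056  0.07744712]]
0.66 [315.3, 107.8, 398.3, 257.0] 6023 [0.60387399 0.1888003  0.06872036]
((0.599143922328949, 0.1872471272945404), (0.056822847574949265, 0.11094018071889877), 1.3248677253723145) [[0.57164421 0.13513802 0.06516923]
 [0.59532389 0.1949877  0.07584744]
 [0.62671715 0.23813033 0.08497469]]
```

View pics/w1.png

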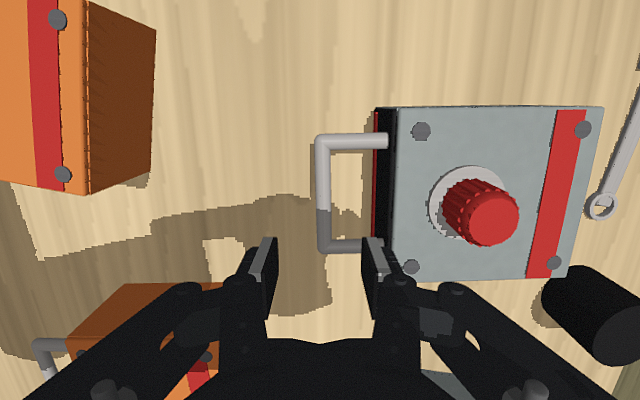

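The wrist view shows the pull bar at column 322, rows 140–250, lying between the open fingers (250 and 380). I'll go down in slow rows.

>>> jog_arm(
  plan=[
    [[0,0,0,0,0,0],[0,0,0,0,0,0],[0,0,0.3,0,0,0],[0,0,0.3,0,0,0],[0,0,0.3,0,0,0],[0,0,0.3,0,0,0],[0,0,0,0,0,0],[0,0,0,0,0,0]],
  ],
)

```text
time_s: 4.8
position: [0.5764, 0.1734, 0.1031]
tool_rot: [[0.0, 1.0, -0.0], [1.0, -0.0, -0.0], [-0.0, -0.0, -1.0]]
ft_force: [-0.6, -0.7, 1.1]
grip_width: 0.0426
```

>>> jog_arm(
  plan=[
    [[0.1,0,0.2,0,0,0],[0,0,0.2,0,0,0],[0,0,0.2,0,0,0],[0,0,0.2,0,0,0],[0,0,0.2,0,0,0],[0,0,0.2,0,0,0],[0,0,0.1,0,0,0],[0,0,0,0,0,0],[0,0,0,0,0,0]],
  ],
)

```text
time_s: 5.7
position: [0.5765, 0.1774, 0.0515]
tool_rot: [[0.0, 1.0, 0.0], [1.0, -0.0, 0.0], [0.0, 0.0, -1.0]]
ft_force: [-0.2, -0.6, -0.5]
grip_width: 0.0427
```

>>> jog_arm(
  plan=[
    [[0,0,0,0,0,0],[0,0,0,0,0,0],[0,0,0,0,0,0],[0,0,0,0,0,0],[0,0,0,0,0,0],[0,0,0,0,0,0],[0,0,0,0,0,0]],
  ],
  grip=-1,
  squeeze=40,
)

```text
time_s: 6.4
position: [0.5766, 0.1775, 0.0517]
tool_rot: [[0.0, 1.0, 0.001], [1.0, -0.0, 0.0], [0.0, 0.001, -1.0]]
ft_force: [-0.8, 0.0, 4.6]
grip_width: 0.011
```

The bar is gripped. First pull is 10 mm, as a lock test.

>>> jog_arm(
  plan=[
    [[0,-0.05,0,0,0,0],[0,-0.05,0,0,0,0],[0,-0.05,0,0,0,0],[0,-0.05,0,0,0,0],[0,-0.05,0,0,0,0],[0,0,0,0,0,0],[0,0,0,0,0,0]],
  ],
)

```text
time_s: 7.1
position: [0.5664, 0.1773, 0.0517]
tool_rot: [[0.0, 1.0, 0.001], [1.0, -0.0, -0.0], [-0.0, 0.001, -1.0]]
ft_force: [-1.2, -1.0, 6.6]
grip_width: 0.0105
```

It moved 10 mm against about 1 N, so it isn't locked. Pulling the rest.

>>> jog_arm(
  plan=[
    [[0,-0.2,0,0,0,0],[0,-0.2,0,0,0,0],[0,-0.2,0,0,0,0],[0,-0.2,0,0,0,0],[0,-0.2,0,0,0,0],[0,-0.2,0,0,0,0],[0,0,0,0,0,0]],
  ],
)

```text
time_s: 7.8
position: [0.5173, 0.1764, 0.0517]
tool_rot: [[0.0, 1.0, -0.001], [1.0, -0.0, -0.002], [-0.002, -0.001, -1.0]]
ft_force: [-1.5, -8.3, 7.2]
grip_width: 0.0105
```

>>> jog_arm(
  plan=[
    [[0,-0.1,0,0,0,0],[0,-0.1,0,0,0,0],[0,-0.1,0,0,0,0],[0,-0.1,0,0,0,0],[0,-0.05,0,0,0,0],[0,0,0,0,0,0],[0,0,0,0,0,0]],
  ],
)

```text
time_s: 8.5
position: [0.5001, 0.1761, 0.0516]
tool_rot: [[0.0, 1.0, -0.0], [1.0, -0.0, -0.002], [-0.002, -0.0, -1.0]]
ft_force: [0.4, -9.1, 7.5]
grip_width: 0.0101
```

About 76 mm out. Now I'll release and rise straight up.

>>> jog_arm(
  plan=[
    [[0,0,0,0,0,0],[0,0,0,0,0,0],[0,0,0,0,0,0],[0,0,0,0,0,0],[0,0,0,0,0,0],[0,0,0,0,0,0]],
  ],
  grip=0,
)

```text
time_s: 9.1
position: [0.5003, 0.1776, 0.0512]
tool_rot: [[0.0, 1.0, -0.0], [1.0, -0.0, 0.0], [0.0, -0.0, -1.0]]
ft_force: [-0.2, -0.7, -1.2]
grip_width: 0.0425
```

>>> jog_arm(
  plan=[
    [[0,0,-0.2,0,0,0],[0,0,-0.3,0,0,0],[0,0,-0.5,0,0,0],[0,0,-0.6,0,0,0],[0,0,-0.7,0,0,0],[0,0,-0.7,0,0,0],[0,0,-0.7,0,0,0],[0,0,-0.3,0,0,0],[0,0,0,0,0,0],[0,0,0,0,0,0]],
  ],
)

```text
time_s: 10.1
position: [0.5001, 0.1774, 0.2114]
tool_rot: [[0.001, 1.0, 0.0], [1.0, -0.001, 0.0], [0.0, 0.0, -1.0]]
ft_force: [-0.7, 0.2, -1.6]
grip_width: 0.0428
```

```bash
python3 - <<'E'
from h import *
s=env.observe(); print(s['time_s'],s['position'],s['ft_force'],s['grip_width'])
for n in ['wrist','scene','top']:
    ci=vision.camera_info(n); im,d=vision.get_image(n)
    cv2.imwrite(f'pics/{n}2.png',im[:,:,::-1])
    vv,uu=np.mgrid[0:400,0:640]; vv=vv.ravel();uu=uu.ravel();k=d[vv,uu]>0
    P=world(ci,uu[k],vv[k],d[vv[k],uu[k]])
    B=P[(abs(P[:,2]-.072)<.008)&(P[:,0]>.46)&(P[:,0]<.53)&(P[:,1]>.12)&(P[:,1]<.235)]
    if len(B):
        print(n,len(B),np.percentile(B,[1,50,99],axis=0).round(3).tolist())
E
python3 -c "
import cv2;cv2.imwrite('pics/both2.png',cv2.resize(cv2.vconcat([cv2.imread('pics/wrist2.png')[:,:],cv2.imread('pics/top2.png')]),(480,600)))"
```

```text
10.1 [0.50006125 0.17742868 0.21141927] [-0.65873761  0.20023115 -1.55722462] 0.04283781401731925
wrist 1824 [[0.493, 0.131, 0.071], [0.503, 0.184, 0.076], [0.529, 0.224, 0.078]]
scene 310 [[0.497, 0.127, 0.068], [0.504, 0.175, 0.074], [0.529, 0.221, 0.078]]
top 457 [[0.494, 0.13, 0.068], [0.503, 0.174, 0.073], [0.529, 0.223, 0.076]]
```

View pics/both2.png

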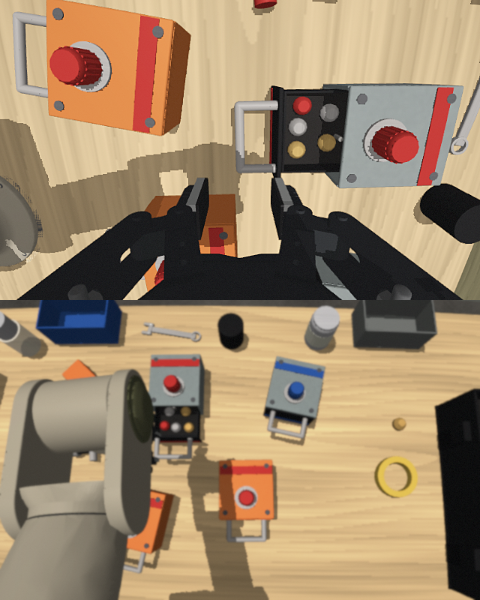

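The wrist view (upper half) shows the drawer open with its parts visible around (310,125) and its bar at column 240. The top view (lower half) shows it open too, at about (178,425), with the fingers clear. In both fixed cameras the bar's front edge moved about 75–76 mm.

```bash
python3 -c "
from h import *
print(close_job()); s=env.observe(); print(s['time_s'],s['ft_force'])"
```

```text
the job is handed in; nothing more can be done
None
the job is handed in; nothing more can be done
```

The red chest's drawer is out by about 76 of its 80 mm, released, with the gripper raised about 140 mm above the bar. I handed the job in just after 10 s on the robot's clock. `close_job` gives no verdict.

- **What I did:** I pinched the grey chest's bar from above and pulled it 10 mm as a lock test. It came with about 1 N, so it wasn't locked and I left the knob alone. I then pulled the rest, opened the fingers and rose straight up. I never went down near the blue chest or the two orange look-alikes.
- **Last checks:** Arm travel while gripping was 76 mm. The scene and top cameras put the bar's front edge 75–76 mm further out than at the start. The wrist picture shows the drawer open with the parts visible and the fingers clear, and the wrist force was back near zero. No check failed or disagreed.
- **Side load:** the wrist force showed up to about 9 N sideways during the pull, which was gone after release.

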